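# Weigh the marble link on the spring hook scale

### The arm

A 6-joint arm with a two-finger parallel gripper is mounted at the origin on the work surface. World frame = base frame: x ahead of the robot, y to its left, z up, the work surface at z = 0. Lengths are in mm, angles in rad, forces in N, time in s.
With the tool pointing down it reaches from about 200 to 875 mm from the base axis. Payload 3.4 kg.
Tool frame: the origin (TCP) lies between the finger pads, 19 mm behind the fingertips; this is the grasp point; z points along the fingers, y is the line along which they close (so a half turn about z gives the same grasp; the last joint's range is limited). The gripper opens to 94 mm and grips with 3 to 60 N. Pads are 16 mm wide; open, the fingers measure 119 mm over their backs; the gripper's body (75 mm by 177 mm) begins 78 mm behind the grasp point.
Start: joints at [-1.279, 0.276, 1.505, -0, 1.361, -0.121], TCP at [230.679, -526.736, 224.293] pointing down, gripper open.
Joint ranges: [-2.89, 2.89], [-0.75, 2.08], [0.22, 2.7], [-1.18, 4.32], [0.11, 2.71], [-2.7, 2.7]. Speed limits (rad/s): [2.57, 2.57, 3.14, 3.14, 3.14, 3.14].

### API

Orientations are given as a unit quaternion [w, x, y, z].
In Python, from rig import robot gives the robot as it stands.
- The arm moves only by the tool servo_tool, never from a script. Its argument "deltas" is text: rows parted by semicolons, each of 6 numbers parted by spaces: the shift along the tool's x, y, z in fractions of the full range, 1 being 600 mm, then the turn, a rotation vector about the tool's x, y, z in fractions of the full range, 1 being 90 degrees. A call has 1 to 20 rows; each row is the pose to reach, as a shift and turn from the pose commanded when the call began, along the tool's axes at that moment; what a row does not reach only later rows make up. A row lasts 1/12 s, in which the tool goes at most 41.7 mm and 7.16 degrees, less where a joint would pass 70% of its speed; a pose out of reach is approached as far as the arm can. No shift or turn number may pass 1 either way. A call with a gripper value outside its range is refused whole. "grip" is the opening, from 0 (shut) to 1 (fully open), set as the call begins (left out, the last holds). The fingers move at their own pace and stop on an object; the grip force is fixed at half the most. Time passes only in rows, so rows that repeat a pose let the fingers close. It gives the time, the measured TCP pose, the force, the opening and the grip force at its end, in the units of the state.
- robot.state(): the state, without advancing time (a new reading comes with each control period).
- robot.snapshot(name): name is "scene" or "top"; returns the picture (420x560x3 uint8, red, green, blue); there is no depth.
- robot.calibration(name): a dict with "mtx" (3x3 intrinsics, pixels), "D" ([k1, k2, p1, p2, k3] as OpenCV has them; the pictures are not rectified), "view" (4x4, takes a point from world to camera coordinates). Camera axes: x right, y up, looking along -z (the intrinsics and any distortion apply to the point x, -y, -z); pixel columns grow to the right and rows downward; lengths in mm; the calibration is good to about 2 mm. A picture is of the moment at which its call begins. calibration takes no time and is no camera call.
- robot.sign_off(): hands the job in; it is judged then, once.
Trained networks look in the newest picture that a camera, given by its name, has taken for a name from the list of things; names that differ only in an ending like _2 or _b are one class to them, and where a whole thing is asked for, a point or a joint stands for the part that bears it (a point fixed in the world has none). Each returns a list of dicts, best first, with "p" (0 to 1); they miss things now and then, are a little off and sometimes report something else, mostly with a low value. They report only what shows in the picture. A call takes as long as a camera call. They do not tell look-alikes from the thing itself.
- robot.trace(camera, target): "region" (420x560 bool, what is visible of it) and "pixel" ([column, row] in pixels, amid what is visible of it).
- robot.spot_point(camera, target): "pixel" ([column, row] in pixels: a listed point, or the origin of a listed thing).
The state is a dict: "t": time; "joint_pos": joint angles; "joint_velocities": joint speeds; "joint_torque": joint torques, N m; "ee_pos": TCP position; "tcp_rot": TCP orientation; "force": force on the tool from outside, world axes, zero at the start; "wrist_torque": the same for the moment, N m; "width": opening from 0.0 (shut) to 1.0 (fully open); "finger_force": force on a finger pad.
Only numpy, scipy, OpenCV 4.12 (cv2) and the standard library are available. Lean on these libraries where they do the work, as an engineer would, in place of code of your own. Each camera call takes 0.05 s, during which the arm holds its last target. There are 200 camera calls.

### The job

Find out how heavy the marble link ornament is before it goes on the wall: take it from the books, hang it on the hook of the spring scale so gently that the hook never drops, springs or jerks, and let go of it. Let it hang free and still for a good second, then ease it off the hook again and set it down gently, upright and in the middle of the dark wooden tray, without disturbing the brass tin and the little cardboard box.

Things in the scene. Friction and masses are not known exactly. Their poses are not given: they have to be found in the camera images.
- link: white marble link (upright ring) 34 mm thick (x), 90 wide (y), 134 tall; origin: centre of the underside, z up; looks the same turned half round. Foot 34 x 90. Opening through along x: 50 wide, from z 20 to 76 mm; its roof at 76 is flat for the middle 14 mm, then slopes down 40 deg to both sides. Top bar z 76 to 92, brass post above. Mass unknown, 0.2 to 0.6 kg
- grip (a point): on the axis of the link's square brass post (20 x 20 mm, from 92 to 134 mm above the link's underside), 118 mm above the underside: a good height for the TCP; axes as link
- books: two books lying in a stack, 190 x 130 mm, 46 mm high, fixed; the link stands on them at the start. Origin: centre of the underside
- scale: white spring scale, fixed. Origin on the table below the hook's seat, z up; the hook points to -x. Base 15 mm high, x -70 to 130, y -60 to 60 mm; column at x 75 to 105, y -35 to 35 mm, top at 235 mm, marks every 10 mm; the hook's carriage with a red index slides in it, its front face at x = 74. Nothing is above the hook
- hook_seat (a point): top of the steel hook bar where a thing should hang; sinks with the hook, 205 mm above the table when empty; axes as scale. The round bar is 10 mm thick, level, along x from the carriage to 32 mm in front (-x) of this point, then turns up: its tip ends 49 mm in front and 14 mm above this point
- hook (a joint): how far the hook has sunk, m: 0 empty, stop at 0.085. Spring 90 N/m (11 mm per newton), lightly damped: 0.2 to 0.6 kg sinks it 22 to 65 mm. Delicate: it must never run faster than 0.15 m/s, nor 0.06 m/s once the link is let go (it must bear the whole weight then, no less, no more), nor go beyond 78 mm, nor be pushed with over 12 N
- tray: dark wooden tray 150 x 150 mm, 14 mm high, walls 5 mm thick, its floor 5 mm above the table, fixed. Origin: centre of the underside
- tin: bystander: brass tin, 48 mm across, 40 mm high; origin: centre of the underside
- hook_box: bystander: little cardboard box 60 x 40 x 28 mm; origin: centre of the underside
Things that resemble listed ones, but are neither listed nor needed, are in the scene too. What is shaped like the link but blue is not meant.

How it is judged (in metres and radians):
On the way:
1. the link hangs free on the hook, untouched by the robot, and the scale has come to rest (under 12 mm/s), for 1 s (contact force between link and scale above 1.2 N and contact force between each of the arm, the fingers and link below 0.05 N and contact force between each of the arm, the fingers and scale below 0.05 N and value of joint hook above 0.015 m and height (world z) of link above 0.045 m and horizontal distance between link and hook_seat below 0.04 m and linear speed of link below 0.03 m/s and velocity of joint hook between -0.012 and 0.012 m/s), for 1 s.
At the end, for the whole second after the job is handed in: the link stands upright (within 0.1 rad) and at rest on the tray's floor, its origin within 28 mm of the tray's centre, let go; the hook is empty, back up (within 4 mm) and still (horizontal distance between link and tray below 0.028 m and angle between link's own z axis and vertical below 0.1 rad and contact force between link and tray above 0.5 N and height (world z) of link below 0.012 m and linear speed of link below 0.02 m/s and value of joint hook below 0.004 m and contact force between the fingers and link below 0.05 N and velocity of joint hook between -0.012 and 0.012 m/s); the robot touches nothing.
It fails at once if the hook runs up or down faster than 0.15 m/s, or faster than 0.06 m/s while the fingers do not touch the link (let go under- or overloaded) (velocity of joint hook above 0.15 m/s or velocity of joint hook below -0.15 m/s or (contact force between the fingers and link below 0.05 N and (velocity of joint hook above 0.06 m/s or velocity of joint hook below -0.06 m/s))).
It fails at once if the hook is pressed beyond 78 mm (value of joint hook above 0.078 m).
It fails at once if the link or the robot pushes the scale with more than 12 N (contact force between any of link, the fingers, the arm and scale above 12 N).
It fails at once if the link is slammed or pressed on the tray with over 60 N, or dropped (faster than 0.45 m/s out of the fingers, a fall of about 10 mm) (contact force between link and tray above 60 N or (linear speed of link above 0.45 m/s and contact force between the fingers and link below 0.05 N)).
It fails at once if a bystander is moved more than 20 mm (distance of any of tin, hook_box from where it was at the start of the episode above 0.02 m).
It also fails if it takes over 70 s, if anything falls off the work surface, if the arm or the gripper's body presses on something with over 40 N, if the wrist force passes 120 N, or if a joint passes its speed limit or range.

## Working session

There is one attempt and no reset: what is moved stays moved. The work goes in short steps, Python scripts to look and compute and a tool call to move; the robot and the scene stay as the last step left them, time stands still between calls to the robot, and variables do not carry over. Pictures are saved under pics/ and viewed, at most 10 in all, crops included, and the job is handed in when it is done.

Besides the shell and the picture viewer there is one more tool, called as name(argument=value, ...), one argument or row to a line, values as JSON. servo_tool: Moves the arm, as the interface text tells. Its arguments: {"type":"object","properties":{"deltas":{"type":"string"},"grip":{"type":"number"}},"required":["deltas"]}

```bash
mkdir -p pics; ls
cat > h.py <<'E'
import numpy as np, cv2
from rig import robot
def ray(cam,px):
    c=robot.calibration(cam);V=np.array(c["view"],float);K=np.array(c["mtx"],float);D=np.array(c["D"],float)
    u=cv2.undistortPoints(np.array([[px]],float),K,D)[0,0]
    d=V[:3,:3].T@np.array([u[0],-u[1],-1.]);o=-V[:3,:3].T@V[:3,3]
    return o,d/np.linalg.norm(d)
def atz(cam,px,z):
    o,d=ray(cam,px);return o+d*(z-o[2])/d[2]
def tri(p1,p2):
    o1,d1=ray("scene",p1);o2,d2=ray("top",p2)
    A=np.stack([d1,-d2],1);s=np.linalg.lstsq(A,o2-o1,rcond=None)[0]
    a=o1+s[0]*d1;b=o2+s[1]*d2
    return (a+b)/2,np.linalg.norm(a-b)
def proj(cam,P):
    c=robot.calibration(cam);V=np.array(c["view"],float);K=np.array(c["mtx"],float);D=np.array(c["D"],float)
    q=(V[:3,:3]@np.atleast_2d(P).T).T+V[:3,3];q=q*[1,-1,-1]
    return cv2.projectPoints(q,np.zeros(3),np.zeros(3),K,D)[0][:,0]
E
python3 - <<'E'
from h import *
np.set_printoptions(precision=1,suppress=True)
for c in("scene","top"):
    im=robot.snapshot(c);cv2.imwrite(f"pics/{c}0.png",im[:,:,::-1])
    print(c,ray(c,(280,210)))
R={}
for n in("link","grip","books","scale","hook_seat","tray","tin","hook_box"):
    for c in("scene","top"):
        r=robot.spot_point(c,n);R[c,n]=r
        print(n,c,[(round(q["p"],2),np.round(q["pixel"],1).tolist()) for q in r[:4]])
    for a in R["scene",n][:3]:
        for b in R["top",n][:3]:
            P,e=tri(a["pixel"],b["pixel"]); 
            if e<15: print("   ",P,round(e,1))
print(robot.state())
E
```

```text
pics
scene (array([1179.8,  216.7, 1031.6]), array([-0.6, -0.2, -0.8]))
top (array([ 451. ,    1.1, 1316.6]), array([ 0.,  0., -1.]))
link scene [(0.94, [279.0, 263.3]), (0.62, [296.8, 225.6])]
link top [(0.93, [274.2, 181.2]), (0.83, [279.8, 240.1])]
    [574.2  20.4  42.7] 4.9
    [423.7  13.8   5.2] 12.3
grip scene [(0.96, [301.3, 199.7]), (0.63, [279.4, 234.8])]
grip top [(0.92, [276.6, 174.6]), (0.91, [271.5, 243.0]), (0.39, [279.2, 171.9])]
    [420.3  27.6 114.4] 1.6
    [576.3  17.6 163.3] 4.8
    [580.9  15.3 168.6] 12.2
books scene [(0.91, [275.0, 279.6])]
books top [(0.62, [278.9, 171.6])]
    [601.4  13.5   5. ] 4.4
scale scene [(0.78, [410.2, 294.4])]
scale top [(0.86, [154.0, 193.7])]
    [542.  340.9   0.6] 12.9
hook_seat scene [(0.61, [431.5, 246.2]), (0.4, [344.5, 256.7])]
hook_seat top [(0.52, [126.7, 189.8])]
    [536.6 346.  203.7] 6.3
tray scene [(0.91, [170.5, 227.4])]
tray top [(0.71, [405.2, 207.9])]
    [ 511.3 -321.7  -25.9] 0.6
tin scene [(0.92, [344.5, 257.0]), (0.67, [279.1, 237.2])]
tin top [(0.68, [216.8, 219.5])]
    [477.9 168.6  -1. ] 5.2
hook_box scene [(0.56, [228.4, 229.3])]
hook_box top [(0.94, [343.3, 218.0])]
    [ 483.2 -156.2   -4.1] 0.2
{'t': 0.9, 'joint_pos': array([-1.3,  0.3,  1.5, -0. ,  1.4, -0.1]), 'joint_velocities': array([-0., -0., -0., -0.,  0.,  0.]), 'joint_torque': array([  0. , -40.4, -23.8,   0.1,   0. ,   0. ]), 'ee_pos': array([ 230.7, -526.7,  224.3]), 'tcp_rot': array([0. , 1. , 0.2, 0. ]), 'force': array([ 0. ,  0.3, -0.1]), 'wrist_torque': array([ 0.,  0., -0.]), 'finger_force': 0.0, 'width': 0.9961851937865013}
```

View pics/scene0.png

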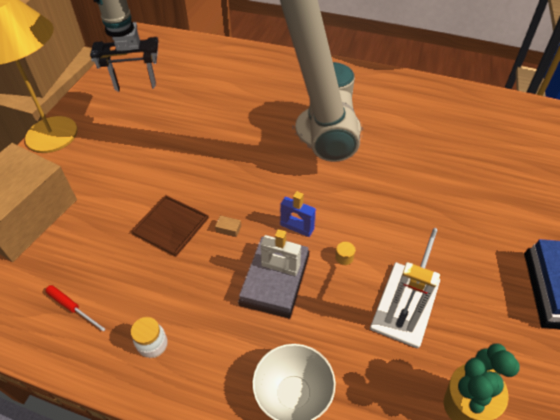

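View pics/top0.png

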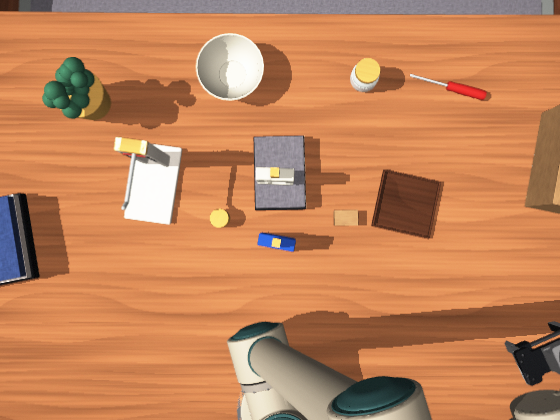

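The scene picture shows the white link on the grey books at about (281,255). The blue decoy is at (297,216), the tin at (345,253), the box at (228,227), the tray at (170,225) and the scale at (408,300). In the top view the column is away from the robot and the hook points towards it, with its tip near (125,208). Next I'll fit box models to the traced regions in both views.

```bash
cat >> h.py <<'E'
from scipy.optimize import minimize
def B(x0,x1,y0,y1,z0,z1): return np.array([[x,y,z] for x in(x0,x1) for y in(y0,y1) for z in(z0,z1)],float)
M=dict(link=[B(-17,17,-45,45,0,20),B(-17,17,-45,-25,20,92),B(-17,17,25,45,20,92),B(-17,17,-45,45,76,92),B(-10,10,-10,10,92,134)],
 scale=[B(-70,130,-60,60,0,15),B(75,105,-35,35,15,235),B(-37,74,-5,5,195,205),B(-49,-39,-5,5,195,219)],
 tray=[B(-75,75,-75,75,0,14)],books=[B(-95,95,-65,65,0,46)])
def pose(b,p): 
    c,s=np.cos(p[3]),np.sin(p[3]); return b@np.array([[c,-s,0],[s,c,0],[0,0,1]]).T+p[:3]
S=4
def sil(cam,n,p,dim=(420,560)):
    m=np.zeros((dim[0]*S,dim[1]*S),np.uint8)
    for b in M[n]: cv2.fillConvexPoly(m,cv2.convexHull(np.round((proj(cam,pose(b,p))+.5)*S-.5).astype(np.int32)),1)
    return m
def fit(n,regs,p0,free=(0,1,2,3),it=160):
    R={c:cv2.resize(r.astype(np.float32),None,fx=S,fy=S,interpolation=cv2.INTER_LINEAR)>.5 for c,r in regs.items()}
    sc=np.array([5,5,5,.08])[list(free)]
    def full(q): p=np.array(p0,float);p[list(free)]+=q*sc;return p
    def cost(q):
        p=full(q);t=0
        for c in R:
            m=sil(c,n,p)>0;t+=1-(m&R[c]).sum()/(m|R[c]).sum()
        return t
    x=np.zeros(len(free))
    for _ in range(2): x=minimize(cost,x,method="Nelder-Mead",options=dict(maxfev=it,initial_simplex=np.vstack([x,x+np.eye(len(free))]))).x
    return full(x),cost(x)/len(R)
E
python3 - <<'E'
from h import *
np.set_printoptions(precision=3,suppress=True)
near=dict(link=((281,258),(275,176)),scale=((408,300),(150,185)),tray=((170,225),(407,204)),books=((275,280),(279,172)))
init=dict(link=(580,17,46,0),scale=(537,344,0,-.1),tray=(505,-313,0,-.1),books=(590,10,0,0))
ims={c:robot.snapshot(c) for c in("scene","top")}
ov={c:ims[c].copy() for c in ims}
for n in near:
    regs={}
    for c,g in zip(("scene","top"),near[n]):
        rs=[r for r in robot.trace(c,n)]
        if not rs: print("none",n,c);continue
        r=min(rs,key=lambda r:np.hypot(*(np.array(r["pixel"])-g)));regs[c]=r["region"]
        print(n,c,r["p"],r["pixel"],r["region"].sum())
    ap=[]
    for f in ([(0,1,2,3),(0,1,3)] if n!="books" else [(0,1,3)]):
        p,e=fit(n,regs,init[n],f);print("  ",n,p,round(e,3))
    for c in("scene","top"):
        for b in M[n]:
            cv2.polylines(ov[c],[np.round(cv2.convexHull(proj(c,pose(b,p)).astype(np.float32))).astype(np.int32)],True,(0,255,0),1)
a=[]
for c,(x,y) in (("scene",(365,215)),("top",(110,125)),("scene",(230,185)),("top",(235,120))):
    k=np.hstack([cv2.resize(i[c][y:y+133,x:x+88],None,fx=2.25,fy=2.25,interpolation=cv2.INTER_CUBIC) for i in (ims,ov)]);a.append(k)
h=np.vstack([np.hstack(a[:2]),np.hstack(a[2:])]);print(h.shape);cv2.imwrite("pics/m1.png",h[:600,:800,::-1])
E
```

```text
link scene 0.71 [280.9, 253.7] 1368
link top 0.68 [275.6, 176.6] 629
   link [582.128  23.858  43.502  -0.052] 0.106Traceback (most recent call last):
  File "<stdin>", line 16, in <module>
  File "h.py", line 41, in fit
    for _ in range(2): x=minimize(cost,x,method="Nelder-Mead",options=dict(maxfev=it,initial_simplex=np.vstack([x,x+np.eye(len(free))]))).x
                         ~~~~~~~~^^^^^^^^^^^^^^^^^^^^^^^^^^^^^^^^^^^^^^^^^^^^^^^^^^^^^^^^^^^^^^^^^^^^^^^^^^^^^^^^^^^^^^^^^^^^^^^^^^^^^^^^
    res = _minimize_neldermead(fun, x0, args, callback, bounds=bounds,
                               **options)
    fxr = func(xr)
    fx = function(np.copy(x), *(wrapper_args + args))
  File "h.py", line 38, in cost
    m=sil(c,n,p)>0;t+=1-(m&R[c]).sum()/(m|R[c]).sum()
      ~~~^^^^^^^
  File "h.py", line 29, in sil
    for b in M[n]: cv2.fillConvexPoly(m,cv2.convexHull(np.round((proj(cam,pose(b,p))+.5)*S-.5).astype(np.int32)),1)
                                                                 ~~~~^^^^^^^^^^^^^^^
  File "h.py", line 16, in proj
    c=robot.calibration(cam);V=np.array(c["view"],float);K=np.array(c["mtx"],float);D=np.array(c["D"],float)
ValueError: time passes only in moves, steps and waits
```

```bash
sed -i 's/robot.calibration(cam)/cal(cam)/; s/^from rig import robot/from rig import robot\nimport functools\n@functools.cache\ndef cal(c): return robot.calibration(c)/' h.py
cat > m.py <<'E'
from h import *
np.set_printoptions(precision=3,suppress=True)
near=dict(link=((281,258),(275,176)),scale=((408,300),(150,185)),tray=((170,225),(407,204)),books=((275,280),(279,172)))
init=dict(link=(580,20,46,-.05),scale=(537,344,0,-.1),tray=(505,-313,0,-.1),books=(590,10,0,0))
ims={c:robot.snapshot(c) for c in("scene","top")}
ov={c:ims[c].copy() for c in ims}
for n in near:
    regs={}
    for c,g in zip(("scene","top"),near[n]):
        rs=[r for r in robot.trace(c,n)]
        if not rs: print("none",n,c);continue
        r=min(rs,key=lambda r:np.hypot(*(np.array(r["pixel"])-g)));regs[c]=r["region"]
        print(n,c,r["p"],r["pixel"],r["region"].sum())
    for f in ([(0,1,2,3),(0,1,3)] if n!="books" else [(0,1,3)]):
        p,e=fit(n,regs,init[n],f);print("  ",n,p,round(e,3))
    for c in("scene","top"):
        for b in M[n]:
            cv2.polylines(ov[c],[np.round(cv2.convexHull(proj(c,pose(b,p)).astype(np.float32))).astype(np.int32)],True,(0,255,0),1)
a=[]
for c,(x,y) in (("scene",(365,215)),("top",(110,125)),("scene",(230,185)),("top",(235,120))):
    k=np.hstack([cv2.resize(i[c][y:y+133,x:x+88],None,fx=2.25,fy=2.25,interpolation=cv2.INTER_CUBIC) for i in (ims,ov)]);a.append(k)
h=np.vstack([np.hstack(a[:2]),np.hstack(a[2:])]);cv2.imwrite("pics/m1.png",h[:600,:800,::-1])
E
python3 m.py
```

```text
link scene 0.68 [278.2, 253.6] 1323
link top 0.86 [274.8, 176.6] 611
   link [581.825  22.748  44.098  -0.058] 0.131
   link [582.199  22.813  46.     -0.041] 0.135
scale scene 0.95 [408.6, 301.0] 3954
scale top 0.97 [147.8, 179.8] 4134
   scale [542.273 342.679  -5.139  -0.135] 0.058
   scale [542.215 341.887   0.     -0.13 ] 0.064
tray scene 0.82 [170.7, 224.4] 2663
tray top 0.65 [406.4, 204.3] 3460
   tray [ 521.251 -314.659   -4.165   -0.222] 0.037
   tray [ 522.196 -312.824    0.      -0.218] 0.039
books scene 0.96 [267.6, 285.3] 2845
books top 0.43 [277.6, 176.0] 674
   books [600.417  16.817   0.      0.042] 0.578
```

View pics/m1.png

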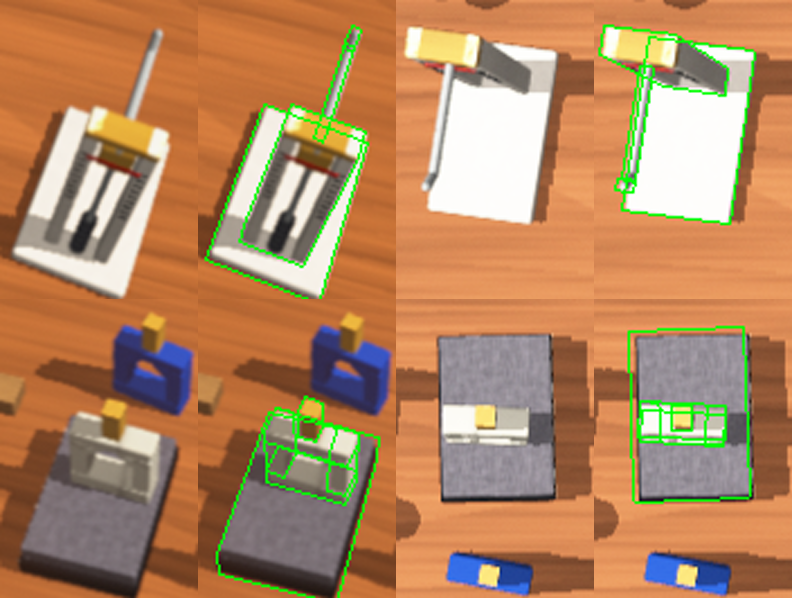

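The scale overlay matches well in both views. The link overlay also sits on the link, with the post at about (275,172) in top and (280,238) in scene. I'll sharpen the post position using its gold colour and work out the approach.

```bash
cat >> h.py <<'E'
from scipy.spatial.transform import Rotation as Ro
def go(target,yaw):
    "delta in tool axes to TCP target, tool down, tool x at world yaw (mod pi)"
    s=robot.state();q=np.array(s["tcp_rot"]);R=Ro.from_quat(q[[1,2,3,0]])
    best=None
    for k in(0,np.pi):
        T=Ro.from_euler("z",yaw+k)*Ro.from_euler("x",np.pi);rv=(R.inv()*T).as_rotvec(degrees=True)
        if best is None or np.linalg.norm(rv)<np.linalg.norm(best): best=rv
    d=R.inv().apply(np.array(target)-s["ee_pos"]);print("shift",np.round(d,1),"rot",np.round(best,2),"| x axis",np.round(R.as_matrix()[:,0],3),"j",np.round(s["joint_pos"],2),"t",round(s["t"],2))
E
python3 - <<'E'
from h import *
M["post"]=[M["link"][4]]
regs={}
for c,b in(("top",(262,160,290,186)),("scene",(268,226,296,252))):
    im=robot.snapshot(c);hsv=cv2.cvtColor(im,cv2.COLOR_RGB2HSV)
    m=cv2.inRange(hsv,(12,120,80),(35,255,255))>0;k=np.zeros_like(m);k[b[1]:b[3],b[0]:b[2]]=1;m&=k
    n,l,st,ce=cv2.connectedComponentsWithStats(m.astype(np.uint8));i=1+np.argmax(st[1:,4]);regs[c]=l==i;print(c,st[i],ce[i])
for z in(44,46,48):
    print(fit("post",regs,(580,20,z,-.05),(0,1)))
print(fit("post",regs,(580,20,46,-.05),(0,1,2)))
go((580,20,214),-.05)
E
```

```text
top [271 168   8  10  70] [274.24285714 172.52857143]
scene [268 227  28  21 321] [281.34579439 236.15264798]
(array([ 5.81387291e+02,  2.15803337e+01,  4.40000000e+01, -5.00000000e-02]), np.float64(0.4201619628893499))
(array([ 5.80745125e+02,  2.15336037e+01,  4.60000000e+01, -5.00000000e-02]), np.float64(0.40572599950839466))
(array([ 5.81161056e+02,  2.16057467e+01,  4.80000000e+01, -5.00000000e-02]), np.float64(0.40103087701305884))
(array([ 5.81115216e+02,  2.15327867e+01,  4.77901193e+01, -5.00000000e-02]), np.float64(0.4011704242597888))
shift [ 539.3 -360.7   10.3] rot [ 0.   -0.   26.51] | x axis [0.916 0.401 0.   ] j [-1.28  0.28  1.5   0.    1.36 -0.12] t 1.7
```

The rows are not in the units I measure in: shifts go in shares of 600 mm and turns go in shares of 90 degrees. I convert before sending: 541 mm / 600 = 0.9017, 535 mm / 600 = 0.8917, 26.5 degrees / 90 = 0.2944.

servo_tool(
  deltas="0.0183 -0.0117 -0.0083 0 0 0.0056; 0.0533 -0.0367 -0.025 0 0 0.0178; 0.1033 -0.07 -0.0417 0 0 0.0333; 0.1567 -0.105 -0.06 0 0 0.0511; 0.2083 -0.14 -0.06 0 0 0.0678; 0.26 -0.175 -0.06 0 0 0.0856; 0.3133 -0.21 -0.06 0 0 0.1022; 0.365 -0.245 -0.06 0 0 0.1189; 0.4167 -0.28 -0.06 0 0 0.1367; 0.47 -0.315 -0.06 0 0 0.1533; 0.5217 -0.35 -0.06 0 0 0.17; 0.575 -0.385 -0.06 0 0 0.1878; 0.6267 -0.42 -0.06 0 0 0.2044; 0.6783 -0.455 -0.06 0 0 0.2222; 0.7317 -0.49 -0.06 0 0 0.2389; 0.7833 -0.525 -0.06 0 0 0.2556; 0.8333 -0.5567 -0.06 0 0 0.2722; 0.87 -0.5817 -0.06 0 0 0.2833; 0.8917 -0.5967 -0.06 0 0 0.2911; 0.9017 -0.6033 -0.06 0 0 0.2944",
  grip=1,
)

```text
t: 3.37
ee_pos: [582.1, 24.2, 259.9]
tcp_rot: [-0.0, 1.0, -0.024, 0.0]
force: [-0.7, 0.7, 0.4]
width: 1.0
finger_force: 0.0
```

Run:
```python
from h import *
a=[]
for c,(x,y) in(("scene",(200,140)),("top",(190,80))):
    im=robot.snapshot(c);a.append(cv2.resize(im[y:y+200,x:x+133],None,fx=3,fy=3,interpolation=cv2.INTER_CUBIC))
cv2.imwrite("pics/m2.png",np.hstack(a)[:,:,::-1])
go((581,22,164),-.05);print(robot.state()["force"])
```

```text
shift [-0.2  0.6 95.9] rot [0.02 0.03 0.12] | x axis [ 0.999 -0.048 -0.   ] j [-0.08  0.27  1.43 -0.    1.45  1.54] t 3.47
[ 0.49244039 -0.11507759  0.26491998]
```

View pics/m2.png

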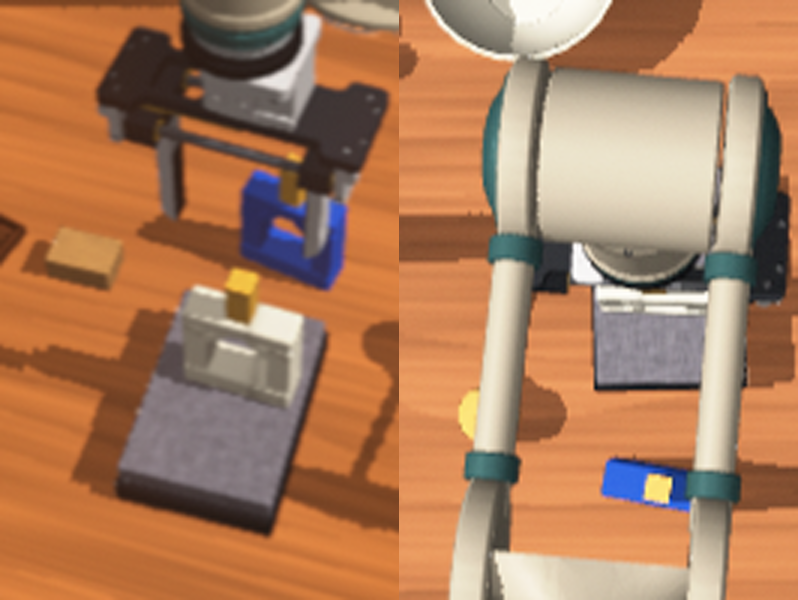

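Left panel (scene): the open fingers straddle the white link's post at about (280,239). Right panel (top): the link is under the gripper, and the blue decoy is clear. I'll descend and look at the force.

Converted, 96 mm / 600 = 0.16, 95 mm / 600 = 0.1583.

servo_tool(
  deltas="0 0 0.0167 0 0 0; 0 0 0.04 0 0 0; 0 0 0.0667 0 0 0; 0 0 0.0917 0 0 0; 0 0 0.1133 0 0 0; 0 0 0.13 0 0 0; 0 0 0.1433 0 0 0; 0 0 0.1533 0 0 0; 0 0 0.1583 0 0 0; 0 0 0.16 0 0 0; 0 0 0.16 0 0 0",
)

```text
t: 4.38
ee_pos: [581.2, 21.8, 164.4]
tcp_rot: [0.0, 1.0, -0.025, 0.0]
force: [-0.2, 0.3, 0.3]
width: 1.002
finger_force: 0.0
```

servo_tool(
  deltas="0 0 0 0 0 0; 0 0 0 0 0 0; 0 0 0 0 0 0; 0 0 0 0 0 0; 0 0 0 0 0 0; 0 0 0 0 0 0; 0 0 0 0 0 0; 0 0 0 0 0 0; 0 0 0 0 0 0; 0 0 0 0 0 0",
  grip=0,
)

```text
t: 5.22
ee_pos: [581.0, 21.9, 164.3]
tcp_rot: [0.0, 1.0, -0.025, 0.0]
force: [0.2, -0.1, -0.5]
width: 0.327
finger_force: 0.0
```

servo_tool(
  deltas="0 0 0 0 0 0; 0 0 0 0 0 0; 0 0 0 0 0 0; 0 0 0 0 0 0; 0 0 0 0 0 0; 0 0 0 0 0 0",
)

```text
t: 5.72
ee_pos: [580.9, 22.0, 164.1]
tcp_rot: [-0.0, 1.0, -0.025, -0.0]
force: [-0.4, -0.2, -0.7]
width: 0.212
finger_force: 30.0
```

servo_tool(
  deltas="0 0 -0.005 0 0 0; 0 0 -0.015 0 0 0; 0 0 -0.0333 0 0 0; 0 0 -0.0567 0 0 0; 0 0 -0.0833 0 0 0; 0 0 -0.11 0 0 0; 0 0 -0.1367 0 0 0; 0 0 -0.16 0 0 0; 0 0 -0.1767 0 0 0; 0 0 -0.1867 0 0 0; 0 0 -0.1917 0 0 0; 0 0 -0.1917 0 0 0; 0 0 -0.1917 0 0 0; 0 0 -0.1917 0 0 0",
)

```text
t: 6.88
ee_pos: [580.5, 21.9, 278.3]
tcp_rot: [0.0, 1.0, -0.025, -0.001]
force: [0.3, 0.8, -2.6]
width: 0.211
finger_force: 30.0
```

Run:
```python
from h import *
ims={c:robot.snapshot(c) for c in("scene","top")}
s=robot.state();p=s["ee_pos"];print(p)
f=[]
for i in range(6):
    if i<4: robot.snapshot("top")
    f.append(robot.state()["force"])
print(np.round(f,2))
r=robot.trace("scene","link")
for q in r: print(q["p"],q["pixel"],q["region"].sum())
P=np.array([p[0],p[1],p[2]-118,-.05])
if r:
    q=min(r,key=lambda r:np.hypot(*(np.array(r["pixel"])-proj("scene",P[:3]+[0,0,50])[0])))
    print(fit("link",{"scene":q["region"]},P,(0,1)), fit("link",{"scene":q["region"]},P,(0,1,2,3)))
im=ims["scene"].copy()
for b in M["link"]: cv2.polylines(im,[np.round(cv2.convexHull(proj("scene",pose(b,P)).astype(np.float32))).astype(np.int32)],True,(0,255,0),1)
u=proj("scene",P[:3]+[0,0,60])[0].astype(int);x,y=u-[66,75]
cv2.imwrite("pics/m3.png",np.hstack([cv2.resize(k[y:y+150,x:x+133],None,fx=3,fy=3,interpolation=cv2.INTER_CUBIC) for k in(ims["scene"],im)])[:,:,::-1])
```

```text
[580.64146962  21.91374926 278.36855748]
[[-0.41 -0.42 -2.45]
 [-0.06  0.45 -2.18]
 [ 0.49  0.86 -2.52]
 [ 0.65 -0.63 -2.35]
 [ 0.65 -0.63 -2.35]
 [ 0.65 -0.63 -2.35]]
0.76 [306.0, 212.8] 580
0.72 [280.7, 221.8] 1536
0.39 [228.0, 227.4] 433
(array([ 5.81686959e+02,  2.39622775e+01,  1.60368557e+02, -5.00000000e-02]), np.float64(0.13408039843472075)) (array([ 5.80013243e+02,  2.37687163e+01,  1.56975216e+02, -1.06373113e-01]), np.float64(0.12560490375309175))
```

View pics/m3.png

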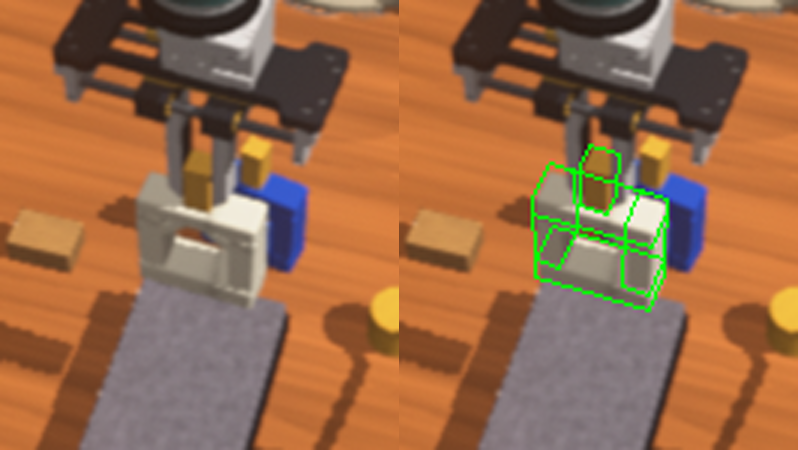

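The link hangs level in the gripper and the overlay agrees to about 2 mm. It weighs roughly 2.4 N. Next I move in front of the hook.

Converted, -327 mm / 600 = -0.545, -325 mm / 600 = -0.5417, 2.4 degrees / 90 = 0.0267.

servo_tool(
  deltas="-0.0017 -0.0033 0 0 0 0; -0.0067 -0.0133 0 0 0 0.0011; -0.015 -0.03 0 0 0 0.0033; -0.0267 -0.055 0 0 0 0.0056; -0.0417 -0.085 0 0 0 0.0078; -0.06 -0.12 0 0 0 0.0111; -0.08 -0.1583 0 0 0 0.0156; -0.0983 -0.1967 0 0 0 0.0189; -0.1183 -0.235 0.0008 0 0 0.0222; -0.1367 -0.2733 0.0008 0 0 0.0267; -0.1567 -0.3117 0.0017 0 0 0.03; -0.175 -0.3483 0.0017 0 0 0.0333; -0.195 -0.3867 0.0017 0 0 0.0378; -0.2133 -0.425 0.0017 0 0 0.0411; -0.2317 -0.4617 0.0017 0 0 0.0444; -0.2467 -0.4917 0.0017 0 0 0.0478; -0.2583 -0.515 0.0017 0 0 0.05; -0.2667 -0.5317 0.0017 0 0 0.0511; -0.2717 -0.5417 0.0017 0 0 0.0522; -0.2733 -0.545 0.0017 0 0 0.0522",
)

```text
t: 8.9
ee_pos: [432.6, 357.6, 278.2]
tcp_rot: [-0.0, 0.998, -0.065, -0.0]
force: [0.1, -0.0, -1.9]
width: 0.21
finger_force: 30.0
```

Run:
```python
from h import *
a=[]
for c in("scene","top"): globals()[c]=robot.snapshot(c)
s=robot.state();p=s["ee_pos"];print(p)
go((433,357,277),-.132);go((542,342.5,277),-.132)
P=np.array([p[0],p[1],p[2]-118,-.132])
o=[]
for c,im in(("scene",scene),("top",top)):
    im=im.copy()
    for n,Q in(("link",P),("scale",np.array([542,342.5,0,-.132]))):
        for b in M[n]: cv2.polylines(im,[np.round(cv2.convexHull(proj(c,pose(b,Q)).astype(np.float32))).astype(np.int32)],True,(0,255,0),1)
    u=proj(c,(490,350,190))[0].astype(int);x,y=np.maximum(u-[66,75],0)
    o.append(np.hstack([cv2.resize(k[y:y+133,x:x+88],None,fx=2.25,fy=2.25,interpolation=cv2.INTER_CUBIC) if 0 else cv2.resize(k[y:y+150,x:x+133],None,fx=3,fy=3,interpolation=cv2.INTER_CUBIC) for k in(im,)]))
cv2.imwrite("pics/m4.png",np.hstack(o)[:,:,::-1])
```

```text
[433.34174742 356.56633527 278.20884626]
shift [-0.4 -0.4  1.2] rot [ 0.03 -0.01  0.04] | x axis [ 0.991 -0.131  0.   ] j [ 0.56  0.23  1.44 -0.    1.48  2.27] t 9.0
shift [109.6  -0.3   1.2] rot [ 0.03 -0.01  0.04] | x axis [ 0.991 -0.131  0.   ] j [ 0.56  0.23  1.44 -0.    1.48  2.27] t 9.0
```

View pics/m4.png

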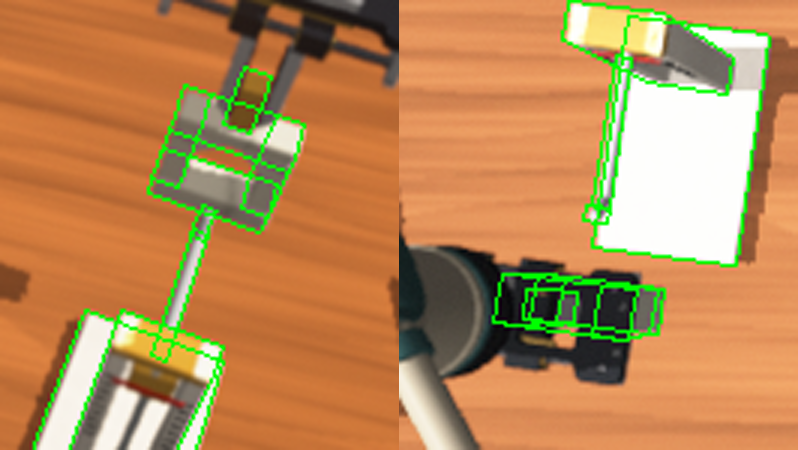

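Overlays agree: the hook bar lines up with the opening, and the tip near (605,207 in the crop) is clear in front of the link. I'll advance along the bar.

Converted, 109.5 mm / 600 = 0.1825, 109 mm / 600 = 0.1817.

servo_tool(
  deltas="0.0017 0 0 0 0 0; 0.005 0 0 0 0 0; 0.0117 0 0.0008 0 0 0; 0.0217 0 0.0008 0 0 0; 0.0333 0 0.0017 0 0 0; 0.045 0 0.0017 0 0 0; 0.0567 0 0.0017 0 0 0; 0.0683 0 0.0017 0 0 0; 0.08 0 0.0017 0 0 0; 0.0917 0 0.0017 0 0 0; 0.1033 0 0.0017 0 0 0; 0.115 0 0.0017 0 0 0; 0.1267 0 0.0017 0 0 0; 0.1383 0 0.0017 0 0 0; 0.15 0 0.0017 0 0 0; 0.1617 0 0.0017 0 0 0; 0.1717 0 0.0017 0 0 0; 0.1783 0 0.0017 0 0 0; 0.1817 0 0.0017 0 0 0; 0.1825 0 0.0017 0 0 0",
)

```text
t: 10.67
ee_pos: [542.4, 342.2, 277.1]
tcp_rot: [0.0, 0.998, -0.066, -0.0]
force: [0.3, -0.2, -2.6]
width: 0.213
finger_force: 30.0
```

Converted, 22 mm / 600 = 0.0367, 21 mm / 600 = 0.035.

servo_tool(
  deltas="0 0 0.0033 0 0 0; 0 0 0.0083 0 0 0; 0 0 0.015 0 0 0; 0 0 0.0217 0 0 0; 0 0 0.0267 0 0 0; 0 0 0.03 0 0 0; 0 0 0.0333 0 0 0; 0 0 0.035 0 0 0; 0 0 0.0367 0 0 0; 0 0 0.0367 0 0 0; 0 0 0.0367 0 0 0",
)

```text
t: 11.58
ee_pos: [542.1, 342.3, 255.3]
tcp_rot: [-0.0, 0.998, -0.066, 0.0]
force: [-0.9, 0.3, -1.9]
width: 0.208
finger_force: 30.0
```

```bash
cat > f.py <<'E'
from h import *
f=[];z=[]
for i in range(8):
    if i: im=robot.snapshot("scene")
    s=robot.state();f.append(s["force"]);z.append(s["ee_pos"])
print("F",np.mean(f,0).round(2),"sd",np.std(f,0).round(2),"p",np.mean(z,0).round(1),"t",s["t"],"tau",np.round(s["wrist_torque"],2))
E
python3 f.py
python3 - <<'E'
from h import *
s=robot.state();p=s["ee_pos"];go((542,342.5,247),-.132)
a=[]
for c in("scene","top"):
    im=robot.snapshot(c);u=proj(c,(530,345,190))[0].astype(int);x,y=np.maximum(u-[66,75],0)
    a.append(cv2.resize(im[y:y+150,x:x+133],None,fx=3,fy=3,interpolation=cv2.INTER_CUBIC))
cv2.imwrite("pics/m5.png",np.hstack(a)[:,:,::-1])
E
```

```text
F [-0.21 -0.11 -2.38] sd [0.34 0.48 0.34] p [542.1 342.3 255.4] t 11.9333 tau [0.08 0.02 0.01]
shift [-0.1 -0.2  8.3] rot [-0.   -0.01  0.01] | x axis [ 0.991 -0.131  0.   ] j [ 0.45  0.36  1.3  -0.    1.48  2.16] t 11.93
```

View pics/m5.png

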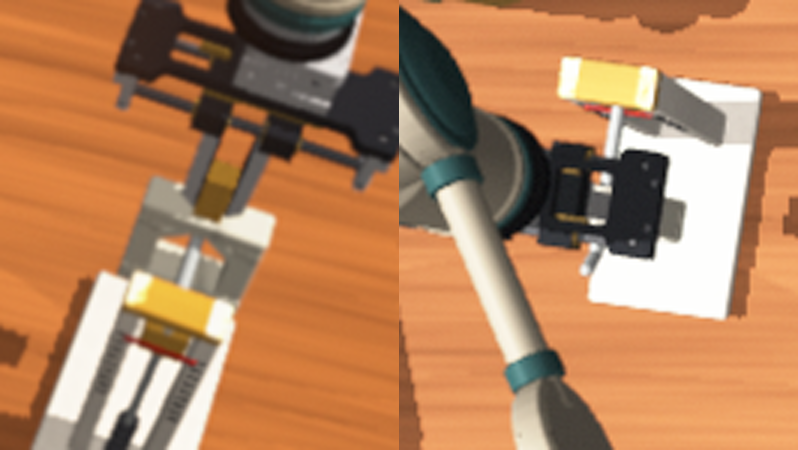

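The hook bar passes through the opening under the roof, from about (185,270) in the left panel. The tip sticks out in front. Now I lower gently.

Converted, 18 mm / 600 = 0.03, 17 mm / 600 = 0.0283.

servo_tool(
  deltas="0 0 0.0017 0 0 0; 0 0 0.0033 0 0 0; 0 0 0.0058 0 0 0; 0 0 0.0083 0 0 0; 0 0 0.01 0 0 0; 0 0 0.0117 0 0 0; 0 0 0.0133 0 0 0; 0 0 0.015 0 0 0; 0 0 0.0167 0 0 0; 0 0 0.0183 0 0 0; 0 0 0.0208 0 0 0; 0 0 0.0233 0 0 0; 0 0 0.0258 0 0 0; 0 0 0.0283 0 0 0; 0 0 0.03 0 0 0; 0 0 0.03 0 0 0; 0 0 0.03 0 0 0",
)

```text
t: 13.45
ee_pos: [542.0, 342.3, 237.2]
tcp_rot: [0.0, 0.998, -0.066, 0.0]
force: [-0.1, -0.5, -2.0]
width: 0.21
finger_force: 30.0
```

```bash
python3 f.py
```

```text
F [-0.3  -0.01 -1.56] sd [0.38 0.5  0.61] p [542.  342.3 237.3] t 13.8 tau [-0.01  0.05 -0.01]
```

Converted, 12 mm / 600 = 0.02, 11 mm / 600 = 0.0183.

servo_tool(
  deltas="0 0 0.0017 0 0 0; 0 0 0.0042 0 0 0; 0 0 0.0067 0 0 0; 0 0 0.0092 0 0 0; 0 0 0.0117 0 0 0; 0 0 0.0142 0 0 0; 0 0 0.0167 0 0 0; 0 0 0.0183 0 0 0; 0 0 0.02 0 0 0; 0 0 0.02 0 0 0; 0 0 0.02 0 0 0",
)

```text
t: 14.72
ee_pos: [542.0, 342.3, 225.2]
tcp_rot: [0.0, 0.998, -0.066, 0.0]
force: [-0.9, -0.0, -0.1]
width: 0.213
finger_force: 30.0
```

```bash
python3 f.py
```

```text
F [-0.12  0.22 -0.45] sd [0.49 0.23 0.38] p [542.1 342.3 225.3] t 15.0667 tau [0.07 0.07 0.02]
```

servo_tool(
  deltas="0 0 0.0017 0 0 0; 0 0 0.0033 0 0 0; 0 0 0.0058 0 0 0; 0 0 0.0075 0 0 0; 0 0 0.0083 0 0 0; 0 0 0.0083 0 0 0; 0 0 0.0083 0 0 0",
)

```text
t: 15.65
ee_pos: [542.1, 342.3, 220.2]
tcp_rot: [0.0, 0.998, -0.066, 0.0]
force: [0.0, 0.0, -0.2]
width: 0.208
finger_force: 30.0
```

```bash
sed 's/range(8)/range(30)/' f.py | python3 -
```

```text
F [-0.1   0.11  0.01] sd [0.56 0.55 0.37] p [542.  342.3 220.3] t 17.1 tau [ 0.1  -0.04  0.06]
```

Net force is 0.01 N, so the hook bears the whole weight. Sink is about 26.7 mm, which matches 2.4 N. I'll let go and stay open around the post.

servo_tool(
  deltas="0 0 0 0 0 0; 0 0 0 0 0 0; 0 0 0 0 0 0; 0 0 0 0 0 0; 0 0 0 0 0 0; 0 0 0 0 0 0; 0 0 0 0 0 0; 0 0 0 0 0 0; 0 0 0 0 0 0; 0 0 0 0 0 0; 0 0 0 0 0 0; 0 0 0 0 0 0",
  grip=0.6,
)

```text
t: 18.1
ee_pos: [542.0, 342.3, 220.2]
tcp_rot: [0.0, 0.998, -0.066, 0.0]
force: [-0.6, -0.1, -0.6]
width: 0.602
finger_force: 0.0
```

```bash
sed 's/range(8)/range(12)/' f.py | python3 -
python3 - <<'E'
from h import *
a=[]
for c in("scene","top"):
    im=robot.snapshot(c);u=proj(c,(530,345,190))[0].astype(int);x,y=np.maximum(u-[66,75],0)
    a.append(cv2.resize(im[y:y+150,x:x+133],None,fx=3,fy=3,interpolation=cv2.INTER_CUBIC))
cv2.imwrite("pics/m6.png",np.hstack(a)[:,:,::-1])
E
```

```text
F [-0.01 -0.13 -0.07] sd [0.51 0.47 0.41] p [542.  342.3 220.2] t 18.65 tau [0.07 0.05 0.02]
```

View pics/m6.png

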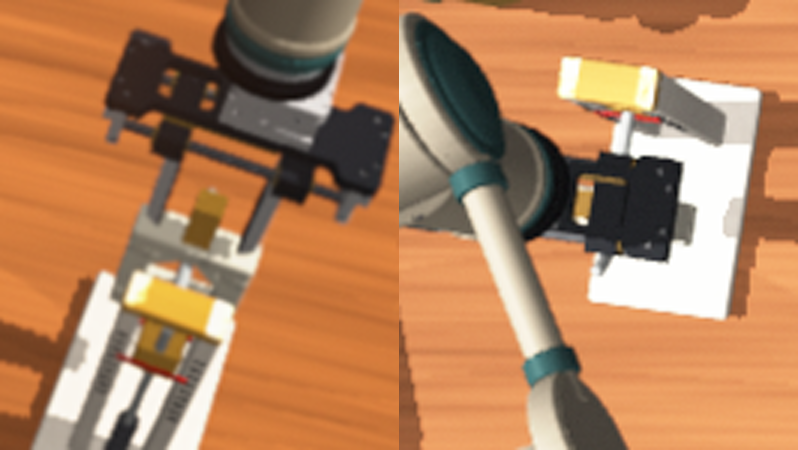

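The link hangs upright on the hook, with its post at about (208,215) in the left panel and both fingers clear. I'll wait for it to settle and hold.

servo_tool(
  deltas="0 0 0 0 0 0; 0 0 0 0 0 0; 0 0 0 0 0 0; 0 0 0 0 0 0; 0 0 0 0 0 0; 0 0 0 0 0 0; 0 0 0 0 0 0; 0 0 0 0 0 0; 0 0 0 0 0 0; 0 0 0 0 0 0; 0 0 0 0 0 0; 0 0 0 0 0 0; 0 0 0 0 0 0; 0 0 0 0 0 0; 0 0 0 0 0 0; 0 0 0 0 0 0; 0 0 0 0 0 0; 0 0 0 0 0 0; 0 0 0 0 0 0; 0 0 0 0 0 0",
)

```text
t: 20.42
ee_pos: [542.0, 342.3, 220.2]
tcp_rot: [0.0, 0.998, -0.066, 0.0]
force: [-0.5, -0.4, -0.3]
width: 0.603
finger_force: 0.0
```

servo_tool(
  deltas="0 0 0 0 0 0; 0 0 0 0 0 0; 0 0 0 0 0 0; 0 0 0 0 0 0; 0 0 0 0 0 0; 0 0 0 0 0 0; 0 0 0 0 0 0; 0 0 0 0 0 0; 0 0 0 0 0 0; 0 0 0 0 0 0; 0 0 0 0 0 0; 0 0 0 0 0 0; 0 0 0 0 0 0; 0 0 0 0 0 0; 0 0 0 0 0 0; 0 0 0 0 0 0; 0 0 0 0 0 0; 0 0 0 0 0 0; 0 0 0 0 0 0; 0 0 0 0 0 0",
)

```text
t: 22.08
ee_pos: [542.0, 342.2, 220.2]
tcp_rot: [0.0, 0.998, -0.066, 0.0]
force: [0.4, 0.2, 0.9]
width: 0.602
finger_force: 0.0
```

Run:
```python
from h import *
G={}
for k in range(2):
    for c in("scene","top"): G[c,k]=robot.snapshot(c).astype(int)
    for _ in range(2): robot.snapshot("top")
print("t",robot.state()["t"])
for c in("scene","top"):
    d=np.abs(G[c,0]-G[c,1]).sum(2);u=proj(c,(530,345,190))[0].astype(int);x,y=np.maximum(u-60,0)
    w=d[y:y+120,x:x+120];print(c,"max",w.max(),"n>40",(w>40).sum())
rs=robot.trace("scene","link")
p=robot.state()["ee_pos"];P=np.array([542,342.3,102,-.132])
q=min(rs,key=lambda r:np.hypot(*(np.array(r["pixel"])-proj("scene",P[:3]+[0,0,60])[0])))
print(q["p"],q["pixel"],proj("scene",P[:3]+[0,0,118]))
```

```text
t 22.4833
scene max 14 n>40 0
top max 20 n>40 0
0.91 [426.2, 254.5] [[429.8662499  243.46732139]]
```

servo_tool(
  deltas="0 0 0 0 0 0; 0 0 0 0 0 0; 0 0 0 0 0 0; 0 0 0 0 0 0; 0 0 0 0 0 0; 0 0 0 0 0 0; 0 0 0 0 0 0; 0 0 0 0 0 0; 0 0 0 0 0 0; 0 0 0 0 0 0; 0 0 0 0 0 0; 0 0 0 0 0 0; 0 0 0 0 0 0; 0 0 0 0 0 0; 0 0 0 0 0 0; 0 0 0 0 0 0; 0 0 0 0 0 0; 0 0 0 0 0 0; 0 0 0 0 0 0; 0 0 0 0 0 0",
)

```text
t: 24.2
ee_pos: [542.0, 342.3, 220.2]
tcp_rot: [0.0, 0.998, -0.066, 0.0]
force: [0.7, -0.5, -1.0]
width: 0.597
finger_force: 0.0
```

servo_tool(
  deltas="0 0 0 0 0 0; 0 0 0 0 0 0; 0 0 0 0 0 0; 0 0 0 0 0 0; 0 0 0 0 0 0; 0 0 0 0 0 0; 0 0 0 0 0 0",
  grip=0.27,
)

```text
t: 24.78
ee_pos: [542.0, 342.2, 220.2]
tcp_rot: [0.0, 0.998, -0.066, -0.0]
force: [-0.8, -0.4, 0.3]
width: 0.271
finger_force: 0.0
```

servo_tool(
  deltas="0 0 0 0 0 0; 0 0 0 0 0 0; 0 0 0 0 0 0; 0 0 0 0 0 0; 0 0 0 0 0 0; 0 0 0 0 0 0; 0 0 0 0 0 0",
  grip=0,
)

```text
t: 25.37
ee_pos: [542.0, 342.3, 220.2]
tcp_rot: [0.0, 0.998, -0.066, 0.0]
force: [0.7, 0.2, 0.9]
width: 0.21
finger_force: 30.0
```

Converted, -28 mm / 600 = -0.0467, -27 mm / 600 = -0.045.

servo_tool(
  deltas="0 0 -0.0008 0 0 0; 0 0 -0.0025 0 0 0; 0 0 -0.005 0 0 0; 0 0 -0.0083 0 0 0; 0 0 -0.0117 0 0 0; 0 0 -0.015 0 0 0; 0 0 -0.0183 0 0 0; 0 0 -0.0217 0 0 0; 0 0 -0.025 0 0 0; 0 0 -0.0283 0 0 0; 0 0 -0.0308 0 0 0; 0 0 -0.0333 0 0 0; 0 0 -0.035 0 0 0; 0 0 -0.0367 0 0 0; 0 0 -0.0383 0 0 0; 0 0 -0.04 0 0 0; 0 0 -0.0417 0 0 0; 0 0 -0.0433 0 0 0; 0 0 -0.045 0 0 0; 0 0 -0.0467 0 0 0",
)

```text
t: 27.03
ee_pos: [542.0, 342.2, 248.3]
tcp_rot: [0.0, 0.998, -0.066, -0.0]
force: [0.0, 0.5, -2.6]
width: 0.214
finger_force: 30.0
```

servo_tool(
  deltas="0 0 -0.0017 0 0 0; 0 0 -0.0033 0 0 0; 0 0 -0.005 0 0 0; 0 0 -0.0067 0 0 0; 0 0 -0.0083 0 0 0; 0 0 -0.0108 0 0 0; 0 0 -0.0142 0 0 0; 0 0 -0.0183 0 0 0; 0 0 -0.0233 0 0 0; 0 0 -0.0283 0 0 0; 0 0 -0.0333 0 0 0; 0 0 -0.0383 0 0 0; 0 0 -0.0433 0 0 0; 0 0 -0.0467 0 0 0; 0 0 -0.0483 0 0 0; 0 0 -0.0483 0 0 0",
)

```text
t: 28.37
ee_pos: [542.1, 342.3, 277.6]
tcp_rot: [-0.0, 0.998, -0.066, 0.0]
force: [0.1, -0.2, -1.7]
width: 0.212
finger_force: 30.0
```

```bash
python3 f.py
python3 - <<'E'
from h import *
go((433,357,278),-.132)
a=[]
for c in("scene","top"):
    im=robot.snapshot(c);u=proj(c,(530,345,190))[0].astype(int);x,y=np.maximum(u-[66,75],0)
    a.append(cv2.resize(im[y:y+150,x:x+133],None,fx=3,fy=3,interpolation=cv2.INTER_CUBIC))
cv2.imwrite("pics/m7.png",np.hstack(a)[:,:,::-1])
E
```

```text
F [ 0.02  0.05 -2.43] sd [0.31 0.38 0.45] p [542.  342.2 277.1] t 28.7167 tau [ 0.04  0.   -0.01]
shift [-109.9   -0.3   -0.9] rot [0.02 0.02 0.01] | x axis [ 0.991 -0.131 -0.   ] j [ 0.45  0.36  1.26 -0.    1.53  2.16] t 28.72
```

View pics/m7.png

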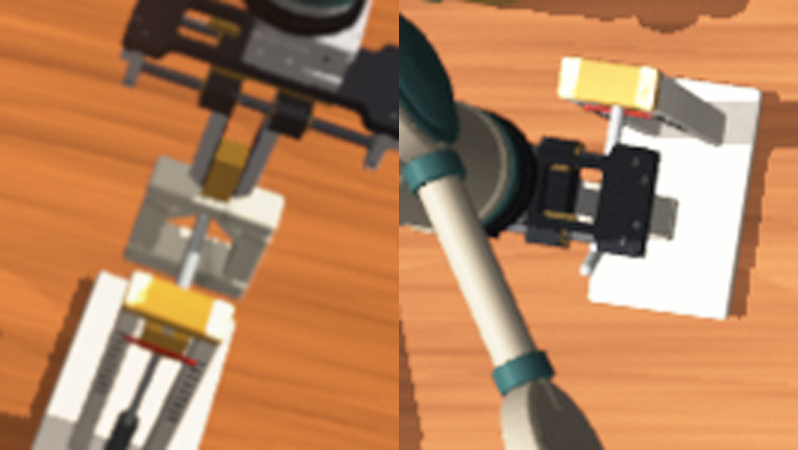

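The link is back in the fingers and upright, and the hook bar is free in the middle of the opening, from about (190,260) in the left panel. I'll back out along the bar.

Converted, -110 mm / 600 = -0.1833, -109 mm / 600 = -0.1817.

servo_tool(
  deltas="-0.0017 0 0 0 0 0; -0.005 0 0 0 0 0; -0.0117 0 0 0 0 0; -0.0217 0 -0.0008 0 0 0; -0.0333 0 -0.0008 0 0 0; -0.045 0 -0.0008 0 0 0; -0.0567 0 -0.0008 0 0 0; -0.0683 0 -0.0008 0 0 0; -0.08 0 -0.0008 0 0 0; -0.0917 0 -0.0008 0 0 0; -0.1033 0 -0.0008 0 0 0; -0.115 0 -0.0008 0 0 0; -0.1267 0 -0.0008 0 0 0; -0.1383 0 -0.0008 0 0 0; -0.15 0 -0.0008 0 0 0; -0.1617 0 -0.0008 0 0 0; -0.1717 0 -0.0008 0 0 0; -0.1783 0 -0.0008 0 0 0; -0.1817 0 -0.0008 0 0 0; -0.1833 0 -0.0008 0 0 0",
)

```text
t: 30.48
ee_pos: [432.7, 356.8, 277.8]
tcp_rot: [0.0, 0.998, -0.066, 0.0]
force: [0.5, -0.1, -1.8]
width: 0.209
finger_force: 30.0
```

Run:
```python
from h import *
np.set_printoptions(precision=3,suppress=True)
# tray refit: traced regions + overlay
regs={}
for c,g in(("scene",(170,225)),("top",(407,204))):
    robot.snapshot(c)
    rs=robot.trace(c,"tray");r=min(rs,key=lambda r:np.hypot(*(np.array(r["pixel"])-g)));regs[c]=r["region"];print(c,r["p"],r["pixel"],r["region"].sum())
print(fit("tray",regs,(520,-313,0,-.2),(0,1,3)))
for c in regs: print(c,fit("tray",{c:regs[c]},(520,-313,0,-.2),(0,1,3)))
go((521,-313,278),-.218)
```

```text
scene 0.77 [170.4, 225.9] 2555
top 0.65 [406.2, 206.1] 3537
(array([ 521.958, -313.729,    0.   ,   -0.221]), np.float64(0.04587124905815648))
scene (array([ 522.111, -310.666,    0.   ,   -0.217]), np.float64(0.0382837193942539))
top (array([ 522.059, -315.228,    0.   ,   -0.226]), np.float64(0.024998688879953823))
shift [175.1 652.3  -0.2] rot [ 0.   -0.02  4.93] | x axis [ 0.991 -0.132  0.   ] j [ 0.56  0.23  1.44 -0.    1.47  2.27] t 30.68
```

Converted, 367 mm / 600 = 0.6117, 346 mm / 600 = 0.5767.

servo_tool(
  deltas="0.0008 0.0033 0 0 0 0; 0.0033 0.0117 0 0 0 0; 0.0067 0.0267 0 0 0 0; 0.0133 0.0483 0 0 0 0; 0.02 0.0767 0 0 0 0; 0.03 0.11 0 0 0 0; 0.04 0.145 0 0 0 0; 0.0483 0.1817 0 0 0 0; 0.0583 0.2167 0 0 0 0; 0.0683 0.2533 0 0 0 0; 0.0783 0.2883 0 0 0 0; 0.0883 0.325 0 0 0 0; 0.0967 0.36 0 0 0 0; 0.1067 0.3967 0 0 0 0; 0.1167 0.4317 0 0 0 0; 0.1267 0.4683 0 0 0 0; 0.1367 0.505 0 0 0 0; 0.145 0.54 0 0 0 0; 0.155 0.5767 0 0 0 0; 0.165 0.6117 0 0 0 0",
)

```text
t: 32.35
ee_pos: [482.1, -22.5, 278.0]
tcp_rot: [0.0, 0.998, -0.066, 0.0]
force: [-0.2, 0.1, -3.0]
width: 0.212
finger_force: 30.0
```

Converted, 285 mm / 600 = 0.475, 283 mm / 600 = 0.4717, 4.9 degrees / 90 = 0.0544.

servo_tool(
  deltas="0.01 0.0358 0 0 0 0.0033; 0.02 0.0717 0 0 0 0.0067; 0.0283 0.1075 0 0 0 0.0111; 0.0383 0.1433 0 0 0 0.0156; 0.0483 0.18 0 0 0 0.02; 0.0583 0.215 0 0 0 0.0244; 0.0683 0.2517 0 0 0 0.0289; 0.0767 0.2833 0 0 0 0.0322; 0.085 0.3133 0 0 0 0.0356; 0.0917 0.3417 0 0 0 0.0389; 0.1 0.3683 0 0 0 0.0422; 0.1067 0.3917 0 0 0 0.0444; 0.1117 0.4133 0 0 0 0.0467; 0.1167 0.4333 0 0 0 0.0489; 0.1217 0.4483 0 0 0 0.0511; 0.1233 0.4583 0 0 0 0.0522; 0.1258 0.4667 0 0 0 0.0533; 0.1275 0.4717 0 0 0 0.0544; 0.1283 0.475 0 0 0 0.0544; 0.1283 0.475 0 0 0 0.0544",
)

```text
t: 34.02
ee_pos: [521.9, -312.7, 277.7]
tcp_rot: [-0.0, 0.994, -0.108, -0.0]
force: [-0.8, -0.5, -2.7]
width: 0.213
finger_force: 30.0
```

Run:
```python
from h import *
go((521.5,-313,123),-.218);print(robot.state()["ee_pos"])
```

```text
shift [ -0.3   0.4 154.7] rot [-0.    0.    0.05] | x axis [ 0.977 -0.215 -0.   ] j [-0.65  0.3   1.33  0.    1.5   1.13] t 34.02
[ 521.87860417 -312.68878779  277.74422218]
```

Converted, 149 mm / 600 = 0.2483, 148 mm / 600 = 0.2467.

servo_tool(
  deltas="0 0 0.0033 0 0 0; 0 0 0.01 0 0 0; 0 0 0.0217 0 0 0; 0 0 0.0367 0 0 0; 0 0 0.055 0 0 0; 0 0 0.075 0 0 0; 0 0 0.095 0 0 0; 0 0 0.115 0 0 0; 0 0 0.135 0 0 0; 0 0 0.155 0 0 0; 0 0 0.1733 0 0 0; 0 0 0.19 0 0 0; 0 0 0.205 0 0 0; 0 0 0.2183 0 0 0; 0 0 0.23 0 0 0; 0 0 0.2383 0 0 0; 0 0 0.2433 0 0 0; 0 0 0.2467 0 0 0; 0 0 0.2483 0 0 0; 0 0 0.2483 0 0 0",
)

```text
t: 35.68
ee_pos: [521.9, -312.9, 128.9]
tcp_rot: [0.0, 0.994, -0.108, 0.0]
force: [0.3, 0.4, -1.6]
width: 0.21
finger_force: 30.0
```

Converted, 4 mm / 600 = 0.0067, 3.5 mm / 600 = 0.0058.

servo_tool(
  deltas="0 0 0.0008 0 0 0; 0 0 0.0017 0 0 0; 0 0 0.0025 0 0 0; 0 0 0.0033 0 0 0; 0 0 0.0042 0 0 0; 0 0 0.005 0 0 0; 0 0 0.0058 0 0 0; 0 0 0.0067 0 0 0; 0 0 0.0067 0 0 0; 0 0 0.0067 0 0 0",
)

```text
t: 36.52
ee_pos: [521.8, -312.8, 124.7]
tcp_rot: [0.0, 0.994, -0.108, -0.0]
force: [-1.5, 0.0, -2.1]
width: 0.21
finger_force: 30.0
```

```bash
python3 f.py
```

```text
F [-0.49 -0.45 -2.37] sd [0.78 0.37 0.42] p [ 521.8 -312.8  124.8] t 36.8667 tau [ 0.01  0.01 -0.  ]
```

Converted, 1.5 mm / 600 = 0.0025, 1.2 mm / 600 = 0.002.

servo_tool(
  deltas="0 0 0.0007 0 0 0; 0 0 0.0013 0 0 0; 0 0 0.002 0 0 0; 0 0 0.0025 0 0 0; 0 0 0.0025 0 0 0; 0 0 0.0025 0 0 0",
)

```text
t: 37.37
ee_pos: [521.8, -312.8, 123.2]
tcp_rot: [0.0, 0.994, -0.108, -0.0]
force: [0.0, -0.6, -1.7]
width: 0.213
finger_force: 30.0
```

```bash
python3 f.py
```

```text
F [ 0.19 -0.24 -2.39] sd [0.32 0.37 0.32] p [ 521.8 -312.8  123.3] t 37.7167 tau [ 0.06  0.02 -0.05]
```

Converted, 0.8 mm / 600 = 0.0013, 0.6 mm / 600 = 0.001.

servo_tool(
  deltas="0 0 0.0005 0 0 0; 0 0 0.001 0 0 0; 0 0 0.0013 0 0 0; 0 0 0.0013 0 0 0; 0 0 0.0013 0 0 0",
)

```text
t: 38.13
ee_pos: [521.8, -312.8, 122.5]
tcp_rot: [0.0, 0.994, -0.108, 0.0]
force: [-0.7, 0.1, -2.7]
width: 0.21
finger_force: 30.0
```

```bash
python3 f.py
```

```text
F [-0.03  0.33 -2.25] sd [0.4  0.48 0.31] p [ 521.8 -312.8  122.5] t 38.4833 tau [ 0.06 -0.05 -0.04]
```

Converted, 1 mm / 600 = 0.0017, 0.9 mm / 600 = 0.0015.

servo_tool(
  deltas="0 0 0.0005 0 0 0; 0 0 0.001 0 0 0; 0 0 0.0015 0 0 0; 0 0 0.0017 0 0 0; 0 0 0.0017 0 0 0; 0 0 0.0017 0 0 0",
)

```text
t: 38.98
ee_pos: [521.8, -312.8, 121.6]
tcp_rot: [0.0, 0.994, -0.108, 0.0]
force: [0.1, -0.2, -0.6]
width: 0.211
finger_force: 30.0
```

```bash
sed -i 's/range(8)/range(6)/' f.py; python3 f.py
```

```text
F [-0.15  0.56 -0.96] sd [0.56 0.65 0.58] p [ 521.8 -312.8  121.6] t 39.2333 tau [ 0.13  0.09 -0.04]
```

Contact is beginning. A touch more, then release.

servo_tool(
  deltas="0 0 0.0003 0 0 0; 0 0 0.0007 0 0 0; 0 0 0.0007 0 0 0; 0 0 0.0007 0 0 0",
)

```text
t: 39.57
ee_pos: [521.8, -312.8, 121.6]
tcp_rot: [0.0, 0.994, -0.108, 0.0]
force: [-0.8, 0.9, 3.5]
width: 0.212
finger_force: 30.0
```

```bash
python3 f.py
```

```text
F [-1.06  1.43  4.76] sd [0.53 0.41 0.93] p [ 521.8 -312.8  121.6] t 39.8167 tau [ 0.31  0.42 -0.03]
```

Converted, -0.2 mm / 600 = -0.0003.

servo_tool(
  deltas="0 0 -0.0003 0 0 0; 0 0 -0.0003 0 0 0; 0 0 -0.0003 0 0 0; 0 0 -0.0003 0 0 0; 0 0 -0.0003 0 0 0; 0 0 -0.0003 0 0 0; 0 0 -0.0003 0 0 0; 0 0 -0.0003 0 0 0; 0 0 -0.0003 0 0 0; 0 0 -0.0003 0 0 0",
  grip=0.7,
)

```text
t: 40.65
ee_pos: [521.8, -312.8, 121.3]
tcp_rot: [0.0, 0.994, -0.108, 0.0]
force: [0.2, -0.6, 0.7]
width: 0.702
finger_force: 0.0
```

Converted, -180 mm / 600 = -0.3, -165 mm / 600 = -0.275.

servo_tool(
  deltas="0 0 -0.005 0 0 0; 0 0 -0.0167 0 0 0; 0 0 -0.0367 0 0 0; 0 0 -0.0633 0 0 0; 0 0 -0.0917 0 0 0; 0 0 -0.125 0 0 0; 0 0 -0.1583 0 0 0; 0 0 -0.1833 0 0 0; -0.0333 0 -0.2083 0 0 0; -0.0833 0 -0.225 0 0 0; -0.1333 0 -0.2333 0 0 0; -0.1833 0 -0.2333 0 0 0; -0.2333 0 -0.2333 0 0 0; -0.275 0 -0.2333 0 0 0; -0.3 0 -0.2333 0 0 0; -0.3 0 -0.2333 0 0 0; -0.3 0 -0.2333 0 0 0",
)

```text
t: 42.07
ee_pos: [346.4, -274.4, 262.1]
tcp_rot: [0.001, 0.994, -0.109, 0.001]
force: [0.0, 0.0, 0.8]
width: 0.698
finger_force: 0.0
```

Run:
```python
from h import *
a=[]
P=np.array([521.8,-312.8,5,-.218])
for c in("scene","top"):
    im=robot.snapshot(c);u=proj(c,(515,-250,40))[0].astype(int);x,y=np.maximum(u-[66,75],0)
    o=im.copy()
    for b in M["link"]: cv2.polylines(o,[np.round(cv2.convexHull(proj(c,pose(b,P)).astype(np.float32))).astype(np.int32)],True,(0,255,0),1)
    r=robot.trace(c,"link")
    if r:
        q=min(r,key=lambda r:np.hypot(*(np.array(r["pixel"])-proj(c,P[:3]+[0,0,50])[0])));print(c,q["p"],fit("link",{c:q["region"]},P,(0,1,3)))
    a+=[cv2.resize(k[y:y+150,x:x+133],None,fx=2.,fy=2.,interpolation=cv2.INTER_CUBIC)[:,:200 if 0 else 266] for k in(im,o)]
for n in("tin","hook_box"): print(n,[np.round(robot.spot_point(c,n)[0]["pixel"],1) for c in("scene","top")])
cv2.imwrite("pics/m8.png",np.vstack([np.hstack(a[:2]),np.hstack(a[2:])])[:,:,::-1])
print(robot.state()["force"])
```

```text
scene 0.92 (array([ 5.22571158e+02, -3.11775390e+02,  5.00000000e+00, -3.15042843e-01]), np.float64(0.07485325739524618))
top 0.82 (array([ 5.22439474e+02, -3.14980955e+02,  5.00000000e+00, -1.58162275e-01]), np.float64(0.09263854425144746))
tin [array([343.8, 254.5]), array([216.9, 216.6])]
hook_box [array([228.1, 230.8]), array([341.8, 217.1])]
[0.01867208 0.62758569 0.03388085]
```

View pics/m8.png

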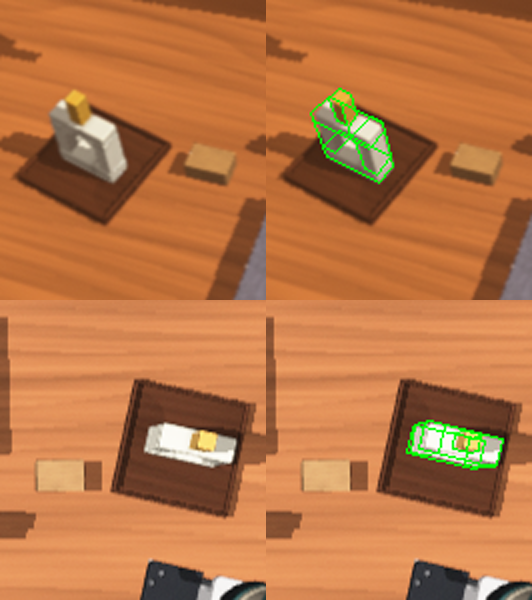

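The link stands upright in the middle of the tray, with its post at about (78,107) in the upper-left panel. The overlay matches, the box and tin are where they were, and the gripper is clear. I'm handing in.

```bash
python3 -c "
from rig import robot
print(robot.sign_off())"
```

```text
the job is handed in; nothing more can be done
None
```

The link weighs about 2.4 N (0.24 kg); it hung free on the hook for about 6 s, now stands upright mid-tray with tin and box undisturbed, and the job is handed in (no verdict was returned).

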